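# Draw the task lamp out one hole and switch it on

## Robot

A 7-joint arm with a two-finger parallel gripper is mounted at the origin on the work surface. World frame = base frame: x ahead of the robot, y to its left, z up, the work surface at z = 0. Lengths are in m, angles in rad, forces in N, time in s.
With the tool pointing down it reaches from about 0.425 to 0.925 m from the base axis. Payload 6.8 kg.
Tool frame: the origin (TCP) lies on the mounting face of the last link; the fingertips stand 182 mm ahead of it and the grasp point (between the pads) lies 163 mm ahead of it; z points along the fingers, y is the direction in which the jaws open and shut (so a half turn about z gives the same grasp; the last joint's range is limited). The gripper opens to 88 mm and grips with 3 to 60 N. Pads are 20 mm wide; open, the fingers measure 115 mm over their backs; the gripper's body (75 mm by 178 mm) begins 61 mm behind the grasp point.
Start: joints at [1.059, 0.477, 0.022, 1.555, -0.011, 1.109, -0.083], TCP at [0.265, -0.621, 0.405] pointing down, gripper open.
Joint ranges: [-2.96, 2.96], [-0.34, 2.1], [-1.41, 1.46], [0.24, 2.44], [-1.37, 4.51], [0.17, 1.92], [-2.96, 2.96]. Speed limits (rad/s): [2.39, 2.39, 3.14, 3.14, 3.14, 3.14, 3.14].

## Interface

Orientations are given as a unit quaternion [w, x, y, z].
In Python, from rig import readout, cams, workorder gives the robot as it stands.
- The arm moves only by the tool jog_arm, never from a script. Its argument "deltas" is a list that holds one entry, the list of rows, each a list of 7 numbers: the shift along the tool's x, y, z in cm, then the turn, a rotation vector about the tool's x, y, z in rad, then the finger opening in cm, from 0 to 8.78. In form: [[[dx, dy, dz, ax, ay, az, fingers], ...]]. A call has 1 to 8 rows; each row shifts and turns the commanded pose from where the row before left it, along the tool's axes as they then stand; what a row does not reach is not made up. A row lasts 1/12 s, in which the tool goes at most 41.7 mm and 7.16 degrees, less where a joint would pass 70% of its speed; a pose out of reach is approached as far as the arm can. A call with a gripper value outside its range is refused whole. The fingers move at their own pace and stop on an object; "squeeze" is the grip in N (left out, the last holds). Time passes only in rows, so rows that do not move let the fingers close. It gives the time, the measured TCP pose, the force and the opening at its end, in the units of the state.
- readout.sense(): the state, without advancing time (a new reading comes with each control period).
- cams.get_image(name): name is "side" or "top"; returns a dict with "image" (480x640x3 uint8, red, green, blue), "fx", "fy", "cx", "cy" (pixels), "dist" ([k1, k2, p1, p2, k3] as OpenCV has them; the pictures are not rectified), "xyz" and "rotation" of the camera in the world. Camera axes: x right, y up, looking along -z (the intrinsics and any distortion apply to the point x, -y, -z); pixel columns grow to the right and rows downward; lengths in m; the calibration is good to about 2 mm. A picture is of the moment at which its call begins. There is no depth.
- workorder.sign_off(): hands the job in, once; it reports no verdict.
The state is a dict: "clock": time; "joint_positions": joint angles; "dq": joint speeds; "joint_efforts": joint torques, N m; "tcp_pos": TCP position; "ee_rot": TCP orientation; "ft_force": force on the tool from outside, world axes, zero at the start; "moment": the same for the moment, N m; "finger_gap": finger opening in m.
Only numpy, scipy, OpenCV 4.12 (cv2) and the standard library are available. Lean on these libraries where they do the work, as an engineer would, in place of code of your own. Each camera call takes 0.05 s, during which the arm holds its last target.

## Task

The desk lamp does not reach far enough over the grey mat: pinch its red spring button flush into the tube, draw the lamp head gently outward from the post until the button pops out in the next hole, and prove the lock with a light, steady outward tug. Then press the raised half of the rocker on the lamp head to switch it on, let go, and leave everything else on the desk as it is.

Things in the scene. Friction and masses are not known exactly. Their poses are not given: they have to be found in the camera images.
- lamp: desk lamp, fixed: black round base 156 mm across, thin post, at its top a 40 mm black elbow and a level telescopic boom, its axis 260 mm above the desk. Origin: on the desk under the post. x axis: along the boom, outward from post to lamp head; z up; y: to the side of the boom where the red button sits. The boom's dark inner tube, 20 mm square, is fixed to the post and carries the button
- lamp_tube: bright outer tube, 26 mm square, 1.5 mm wall, sliding on the inner tube, with the head. Origin: on the boom axis, in the post's axis at reach 0; axes as the lamp's. Along its x: tube 68 to 236 mm, black head 236 to 300 mm (230 mm across, 18 mm thick, centred on the axis). In its +y side three 12 x 12 mm holes: at 184, 150 and, unevenly drilled, 96 to 116 mm. Friction some 2 N. Pinch it with 10 to 30 N; over 40 N dents it
- grip_point (a point): point on the boom axis (middle of the 26 mm tube, 260 mm above the desk) level with the button, 150 mm from the post axis; it stays with the lamp and does not slide. Fingers closed here across the tube, from above, press the button flush on one side and hold the outer tube on both
- snap_button: red spring button, a dome of 5 mm radius (origin: its centre), 4 mm proud of the tube's side when out, with about 1 mm play along the boom either way in its hole. Held flush by a finger (4 N) it is cammed under the wall when the tube is drawn along with 4 to 8 N, stays in by itself, pops out in the next hole and stops the tube hard. A light tug on it is 6 to 10 N; over 15 N bends it
- reach (a joint): slide of the outer tube along the lamp's x axis, m: 0 in its present hole, somewhere from 0.034 to 0.054 in the next hole outward (away from the post): that hole is drilled at another distance each time and must be felt for; grows outward
- button_in (a joint): how far the button is pressed in, m: 0 fully out, 0.004 flush with the outer tube, 0.0055 held under the tube's wall
- rocker: white rocker switch in the middle of the lamp head's top, 22 mm along the boom, 44 mm across it, 6 mm thick; origin at its pivot, 14.5 mm above the boom axis; the pivot axis runs along the boom. Off, its half on the lamp's +y side (red mark) stands up, tilted by 0.15 rad
- switch (a joint): angle of the rocker, rad: 0 off, 0.30 fully on; it stays where it is left and needs about 3 N on the raised half
- switch_press (a point): top of the rocker's raised half, 14.5 mm from the pivot: press here, downward, by about 4 mm until it stops; moves with the lamp head
- pen_jar_mid (a point): cream ceramic pen jar, 80 mm across, 100 mm tall, three pens in it standing up to 155 mm; bystander; the point is its centre
- mug_mid (a point): blue mug, 80 mm across, 92 mm tall, with a handle; bystander; the point is its centre
- notebook_a_mid (a point): teal slim notebook, 148 x 210 x 12 mm, lying on the grey mat; bystander; the point is its centre
- notebook_b_mid (a point): rust-red slim notebook, 148 x 210 x 12 mm, lying on the desk; bystander; the point is its centre
- pencil_mid (a point): dark retractable pencil, 165 mm long, 8 mm thick, lying on the mat; bystander; the point is its centre
- eraser_mid (a point): white eraser in a blue sleeve, 24 x 50 x 13 mm, on the mat; bystander; the point is its centre
- stapler_mid (a point): black stapler, 130 x 36 x 52 mm; bystander; the point is its centre
- tape_mid (a point): grey tape dispenser, 120 x 45 x 72 mm; bystander; the point is its centre

How it is judged:
On the way, in this order (a step that is already met when the one before it is completed fails the run):
1. the button is pressed in and the tube is on its way from the old hole to the next (value of joint button_in above 0.0035 m and value of joint reach between 0.006 and 0.03 m), for 0.05 s.
2. the button is out in the next hole and a steady outward tug (over 5 N) bears on it (value of joint reach between 0.031 and 0.057 m and value of joint button_in below 0.0015 m and contact force between snap_button and lamp_tube above 5 N), for 0.2 s.
3. the rocker is pressed over to on (value of joint switch above 0.24 rad), for 0.1 s.
At the end, for the whole second after the job is handed in: The outer tube is locked in the next hole outward (slide 34 to 54 mm, wherever that hole lies), the button is out (less than 1.5 mm in), the rocker is on (over 0.24 rad), the lamp head is still, and nothing is touched (value of joint reach between 0.031 and 0.057 m and value of joint button_in below 0.0015 m and value of joint switch above 0.24 rad and linear speed of lamp_tube below 0.005 m/s).
It fails at once if the tube is driven against the button with more than 15 N, which bends it (contact force between snap_button and lamp_tube above 15 N).
It fails at once if the thin tube is dented: fingers press it with more than 80 N in all (contact force between the fingers and lamp_tube above 80 N).
It fails at once if something else on the desk is shifted by more than 20 mm or knocked over (distance of any of pen_jar_mid, mug_mid, notebook_a_mid, notebook_b_mid, pencil_mid, eraser_mid, stapler_mid, tape_mid from where it was at the start of the episode above 0.02 m).
It also fails if it takes over 54 s, if anything falls off the work surface, if the arm or the gripper's body presses on something with over 40 N, if the wrist force passes 120 N, or if a joint passes its speed limit or range.

## Working session

There is one attempt and no reset: what is moved stays moved. The work goes in short steps, Python scripts to look and compute and a tool call to move; the robot and the scene stay as the last step left them, time stands still between calls to the robot, and variables do not carry over. Pictures are saved under pics/ and viewed, and the job is handed in when it is done.

Besides the shell and the picture viewer there is one more tool, called after "Call:" as name(argument=value, ...) on one line, values as JSON. jog_arm: Moves the arm, as the interface text tells. Its arguments: {"type":"object","properties":{"deltas":{"type":"array"},"squeeze":{"type":"number"}},"required":["deltas"]}

```bash
mkdir -p pics; python3 - <<'E'
from rig import readout,cams
import cv2,json
s=readout.sense();print(s)
for n in("side","top"):
    d=cams.get_image(n);cv2.imwrite(f"pics/{n}0.png",d["image"][:,:,::-1])
    print({k:v for k,v in d.items() if k!="image"})
E
```

```text
{'clock': 0.0, 'joint_positions': array([ 1.05887006,  0.47777697,  0.02233393,  1.55643933, -0.01150675,
        1.10929635, -0.08311138]), 'dq': array([-6.69534819e-04, -5.02310064e-04,  5.34408608e-04,  5.82728249e-05,
       -7.57100097e-04,  2.43950319e-05,  8.64075725e-04]), 'joint_efforts': array([ 2.26067091e-04, -5.82853854e+01,  1.53490305e+00, -2.72605473e+01,
       -5.42859966e-02,  1.71066995e-02,  1.95048333e-04]), 'tcp_pos': array([ 0.26513833, -0.62044849,  0.40370195]), 'ee_rot': array([-8.63296115e-04,  9.79683058e-01,  2.00550002e-01, -2.39861092e-04]), 'ft_force': array([-0.13928821, -1.34230177, -0.66664661]), 'moment': array([-0.05701015, -0.01170507,  0.05492129]), 'finger_gap': 0.08798115950557504}
{'fx': 567.0664765253873, 'fy': 567.0664765253873, 'cx': 323.74705776563326, 'cy': 239.24546038911043, 'dist': array([-0.17513497,  0.        ,  0.        ,  0.        ,  0.        ]), 'xyz': array([-0.10258939,  0.90448499,  0.88029115]), 'rotation': array([-0.28260341, -0.14479939,  0.46200347,  0.82808287])}
{'fx': 487.9797016641396, 'fy': 487.9797016641396, 'cx': 315.5096419196758, 'cy': 241.13123639719802, 'dist': array([-0.01815362,  0.        ,  0.        ,  0.        ,  0.        ]), 'xyz': array([ 0.50601611, -0.01341563,  1.29832506]), 'rotation': array([ 0.70864598,  0.02771372, -0.01184057, -0.70492029])}
```

View pics/side0.png

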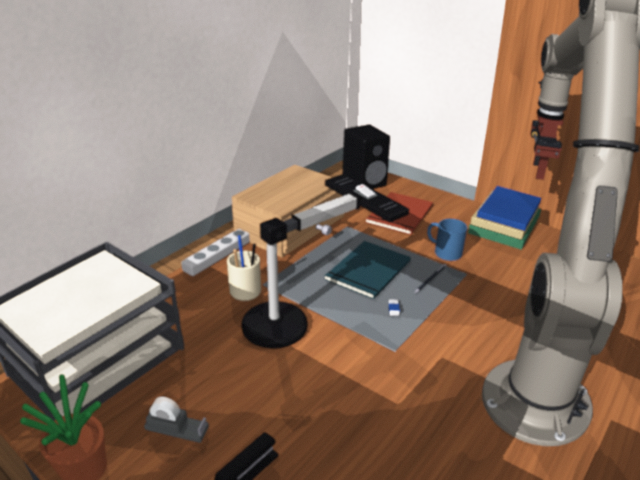

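View pics/top0.png

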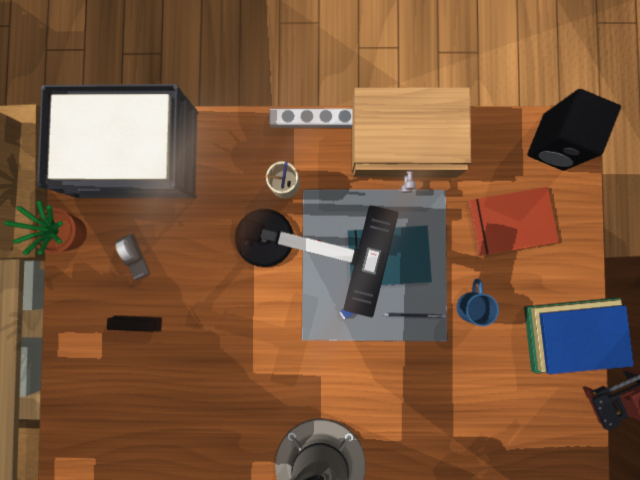

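```bash
cat > h.py <<'E'
import numpy as np,cv2
from scipy.spatial.transform import Rotation as R
def q2R(q): return R.from_quat([q[1],q[2],q[3],q[0]]).as_matrix()
def K(d): return np.array([[d["fx"],0,d["cx"]],[0,d["fy"],d["cy"]],[0,0,1.]])
F=np.diag([1,-1,-1.])
def proj(d,P):
    P=np.atleast_2d(P).astype(float); Rc=F@q2R(d["rotation"]).T
    rv,_=cv2.Rodrigues(Rc); return cv2.projectPoints(P,rv,-Rc@d["xyz"],K(d),np.array(d["dist"]))[0][:,0]
def ray(d,uv):
    n=cv2.undistortPoints(np.array([[uv]],float),K(d),np.array(d["dist"]))[0,0]
    return q2R(d["rotation"])@F@np.array([n[0],n[1],1])
def atz(d,uv,z):
    r=ray(d,uv); return d["xyz"]+r*(z-d["xyz"][2])/r[2]
def crop(d,x0,y0,w,h,s,f):
    cv2.imwrite(f,cv2.resize(d["image"][y0:y0+h,x0:x0+w,::-1],None,fx=s,fy=s,interpolation=cv2.INTER_CUBIC))
E
python3 - <<'E'
from h import *
from rig import cams
d=cams.get_image("top");crop(d,230,195,180,130,4.4,"pics/t1.png")
d=cams.get_image("side");crop(d,240,160,180,130,4.4,"pics/s1.png")
E
```

```text
(no output)
```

View pics/t1.png

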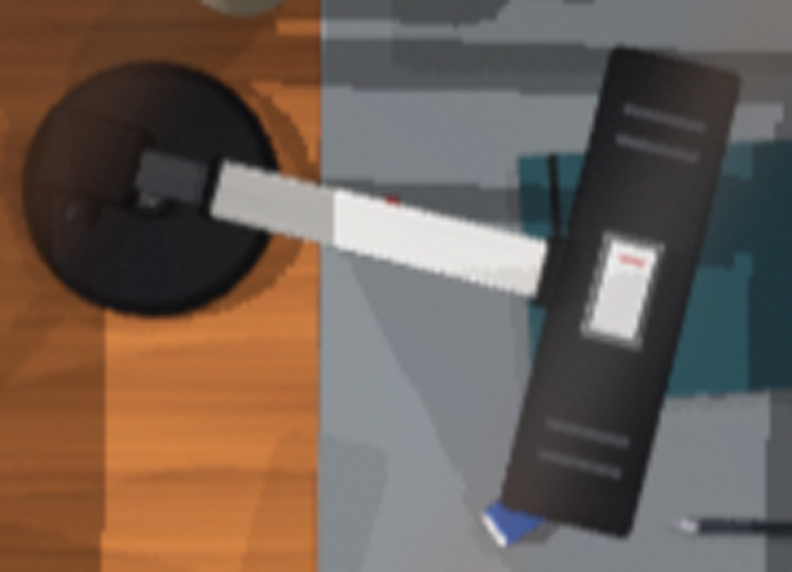

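View pics/s1.png

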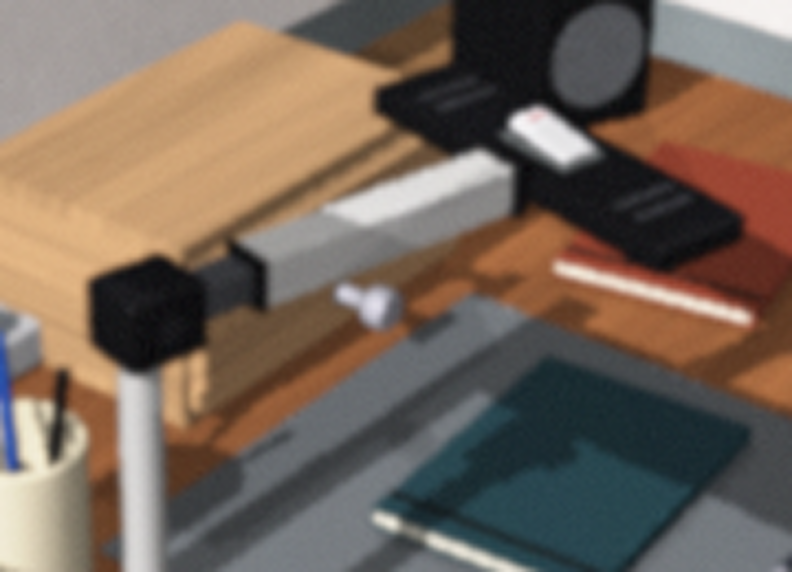

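```bash
python3 - <<'E'
from h import *
from rig import cams
from scipy.optimize import least_squares
T=cams.get_image("top");S=cams.get_image("side")
c=lambda o,l:[( (x+.5)/4.4-.5+o[0],(y+.5)/4.4-.5+o[1]) for x,y in l]
top=c((230,195),[(615,47),(740,77),(632,533),(503,500),(393,200),(622,290)])
Lt=np.array([(.236,.115,.269),(.300,.115,.269),(.300,-.115,.269),(.236,-.115,.269),(.150,.0155,.260),(.268,0,.2775)])
side=c((240,160),[(377,97),(478,70),(742,218),(655,252)])
Ls=np.array([(.236,.115,.269),(.300,.115,.269),(.300,-.115,.269),(.236,-.115,.269)])
def w(p,L):
    a=p[2];return np.c_[p[0]+L[:,0]*np.cos(a)-L[:,1]*np.sin(a),p[1]+L[:,0]*np.sin(a)+L[:,1]*np.cos(a),L[:,2]+ (p[3] if len(p)>3 else 0)]
for mode in (1,2,3):
    f=lambda p:np.r_[(proj(T,w(p,Lt))-top).ravel() if mode&1 else [],(proj(S,w(p,Ls))-side).ravel() if mode&2 else []]
    r=least_squares(f,[.45,.12,-1.8]);print(mode,r.x,np.round(r.fun,1))
p=r.x
for n,l in dict(grip=(.15,0,.26),press=(.268,.0145,.277),headend=(.300,0,.26)).items(): print(n,w(p,np.array([l]))[0])
E
```

```text
1 [ 0.58698861  0.15309506 -1.80806905] [-0.2 -1.5  0.9 -1.1 -0.2  1.5 -0.6  1.6 -0.4 -0.2  0.5 -0.4]
2 [ 0.59475299  0.15463866 -1.86802285] [ 0.5 -2.2 -1.8 -2.2  1.4  1.5 -0.2  1.7]
3 [ 0.59012408  0.15219155 -1.82690787] [ 0.7 -0.7  1.6  0.2 -1.4  2.4 -1.7  1.9 -0.2 -0.3  0.4  0.4 -1.3 -2.9
 -4.3 -3.3  1.4 -1.1  0.7 -0.5]
grip [0.55212595 0.00708421 0.26      ]
press [ 0.53626113 -0.11074006  0.277     ]
headend [ 0.51412782 -0.13802314  0.26      ]
```

```bash
python3 - <<'E'
from h import *
from rig import cams
from scipy.optimize import least_squares
T=cams.get_image("top");S=cams.get_image("side")
np.set_printoptions(suppress=True,precision=4)
# check calibration: robot base, head midpoints
c=lambda o,l:[( (x+.5)/4.4-.5+o[0],(y+.5)/4.4-.5+o[1]) for x,y in l]
top=c((230,195),[(615,47),(740,77),(632,533),(503,500),(393,200),(622,290)])
side=c((240,160),[(377,97),(478,70),(742,218),(655,252)])
for z in (.269,.25): print(z,[atz(T,u,z)[:2] for u in top],'\n',[atz(S,u,z)[:2] for u in side])
def model(a):
    pass
# draw predicted
p=[.587,.153,-1.808]
def w(L):
    a=p[2];L=np.array(L,float);return np.c_[p[0]+L[:,0]*np.cos(a)-L[:,1]*np.sin(a),p[1]+L[:,0]*np.sin(a)+L[:,1]*np.cos(a),L[:,2]]
def box(x0,x1,y0,y1,z0,z1):
    V=[(x,y,z) for x in(x0,x1) for y in(y0,y1) for z in(z0,z1)]
    return V,[(i,j) for i in range(8) for j in range(i) if bin(i^j).count('1')==1]
for n,d,o in(("t",T,(230,195)),("s",S,(240,160))):
    im=cv2.resize(d["image"][o[1]:o[1]+130,o[0]:o[0]+180,::-1],None,fx=4.4,fy=4.4)
    for b in((.236,.3,-.115,.115,.251,.269),(.068,.236,-.013,.013,.247,.273)):
        V,E=box(*b);uv=((proj(d,w(V))-o+.5)*4.4-.5).round().astype(int)
        for i,j in E: cv2.line(im,tuple(map(int,uv[i])),tuple(map(int,uv[j])),(0,255,0),1)
    cv2.imwrite(f"pics/{n}2.png",im)
E
```

```text
0.269 [array([ 0.6401, -0.1038]), array([ 0.6258, -0.1637]), array([ 0.4079, -0.1118]), array([ 0.423 , -0.0505]), array([0.5659, 0.0027]), array([ 0.5233, -0.1071])] 
 [array([ 0.6293, -0.0943]), array([ 0.606 , -0.1583]), array([ 0.4029, -0.1025]), array([ 0.4193, -0.0441])]
0.25 [array([ 0.6426, -0.1055]), array([ 0.6281, -0.1665]), array([ 0.4061, -0.1136]), array([ 0.4215, -0.0512]), array([0.567, 0.003]), array([ 0.5236, -0.1088])] 
 [array([ 0.6521, -0.1254]), array([ 0.628 , -0.1913]), array([ 0.4186, -0.1338]), array([ 0.4355, -0.0736])]
```

View pics/t2.png

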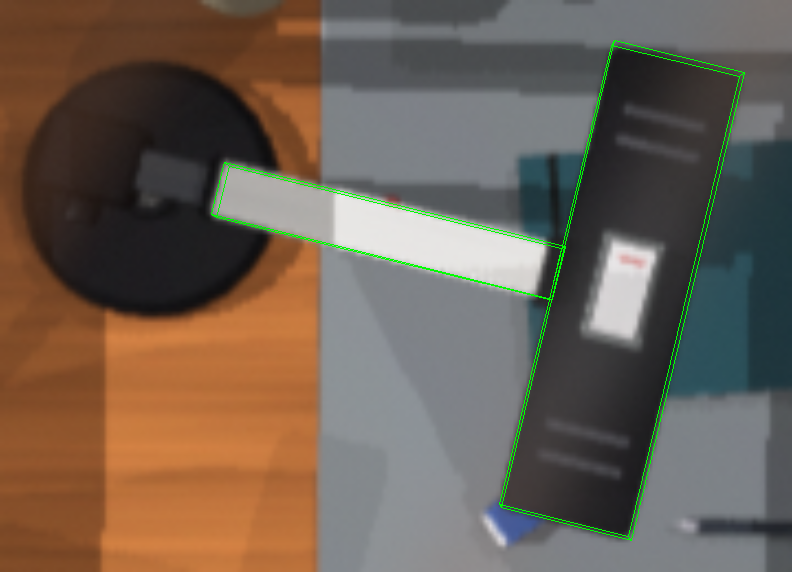

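View pics/s2.png

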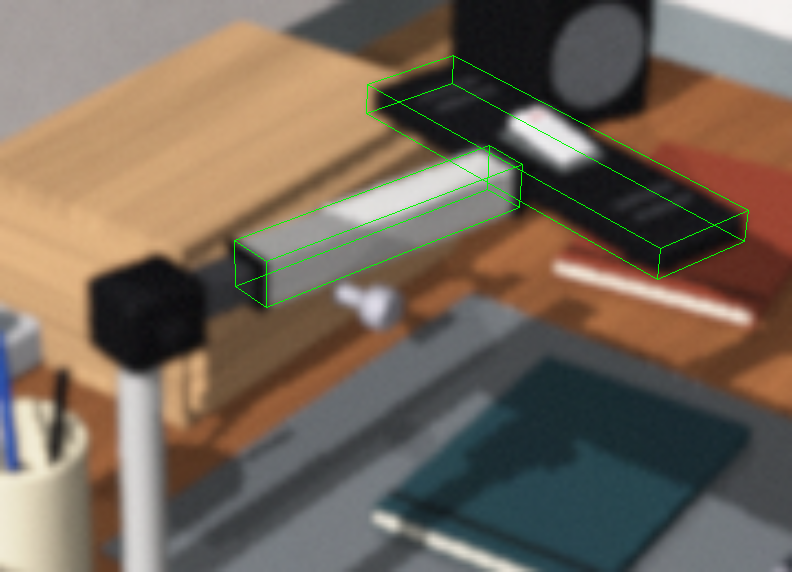

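Call:
jog_arm(deltas=[[[0,0,-1.5,0,0,-0.116,8.78],[0,0,-1.5,0,0,-0.116,8.78],[0,0,-1.5,0,0,-0.116,8.78],[0,0,-1.5,0,0,-0.116,8.78],[0,0,-1.5,0,0,-0.116,8.78],[0,0,-1.5,0,0,-0.116,8.78],[0,0,-1.5,0,0,-0.116,8.78],[0,0,-1.5,0,0,-0.116,8.78]]], squeeze=10)

```text
clock: 1.07
tcp_pos: [0.2651, -0.6207, 0.5254]
ee_rot: [0.0, 0.785, 0.62, -0.0]
ft_force: [0.4, 0.2, 0.9]
finger_gap: 0.0877
```

Call:
jog_arm(deltas=[[[3.4,0.66,0,0,0,0,8.78],[3.4,0.66,0,0,0,0,8.78],[3.4,0.66,0,0,0,0,8.78],[3.4,0.66,0,0,0,0,8.78],[3.4,0.66,0,0,0,0,8.78],[3.4,0.66,0,0,0,0,8.78],[3.4,0.66,0,0,0,0,8.78],[3.4,0.66,0,0,0,0,8.78]]])

```text
clock: 1.73
tcp_pos: [0.3812, -0.3673, 0.5249]
ee_rot: [0.0, 0.786, 0.618, -0.0]
ft_force: [0.7, -0.5, -0.3]
finger_gap: 0.0877
```

Call:
jog_arm(deltas=[[[3.4,0.66,0,0,0,0,8.78],[3.4,0.66,0,0,0,0,8.78],[3.4,0.66,0,0,0,0,8.78],[3.4,0.66,0,0,0,0,8.78],[3.4,0.66,0,0,0,0,8.78],[3.4,0.66,0,0,0,0,8.78],[3.4,0.66,0,0,0,0,8.78],[0,0,0,0,0,0,8.78]]])

```text
clock: 2.4
tcp_pos: [0.4842, -0.1415, 0.5253]
ee_rot: [-0.0, 0.783, 0.622, 0.002]
ft_force: [0.4, 0.4, 0.1]
finger_gap: 0.0879
```

Call:
jog_arm(deltas=[[[2.7,0.51,0,0,0,0,8.78],[2.7,0.51,0,0,0,0,8.78],[2.7,0.51,0,0,0,0,8.78],[2.7,0.51,0,0,0,0,8.78],[2.7,0.51,0,0,0,0,8.78],[2.5,0.51,0,0,0,0,8.78],[0,0,0,0,0,0,8.78]]])

```text
clock: 2.98
tcp_pos: [0.5506, 0.0047, 0.5248]
ee_rot: [-0.001, 0.784, 0.621, 0.001]
ft_force: [-0.1, 0.9, 1.6]
finger_gap: 0.088
```

```bash
cat > v.py <<'E'
from h import *
from rig import cams,readout
import sys
p=[.587,.153,-1.808]
def st():
    s=readout.sense();a=p[2];R_=q2R(s["ee_rot"]);t=s["tcp_pos"]
    d=t[:2]-p[:2];ca,sa=np.cos(a),np.sin(a);f=s["ft_force"]
    print("t",round(s["clock"],2),"lampx,y,z mm",np.round([1e3*(d@[ca,sa]),1e3*(d@[-sa,ca]),1e3*t[2]],2),"Flamp",np.round([f[:2]@[ca,sa],f[:2]@[-sa,ca],f[2]],2),"gap",s["finger_gap"],"psi err",round(np.arctan2(R_[1,1],R_[0,1])-(a+np.pi/2),4),"zax",np.round(R_[:,2],3),"M",np.round(s["moment"],2))
if __name__=="__main__":
    st();k=sys.argv[1]
    T=cams.get_image("top");S=cams.get_image("side")
    crop(T,230,170,180,130,4.4,f"pics/t{k}.png");crop(S,240,130,180,130,4.4,f"pics/s{k}.png")
E
python3 v.py 3
```

```text
t 2.98 lampx,y,z mm [152.74  -0.53 524.83] Flamp [-0.89 -0.32  1.6 ] gap 0.08798418490861723 psi err 0.0053 zax [ 0.001  0.003 -1.   ] M [ 0.01 -0.06  0.01]
```

View pics/t3.png

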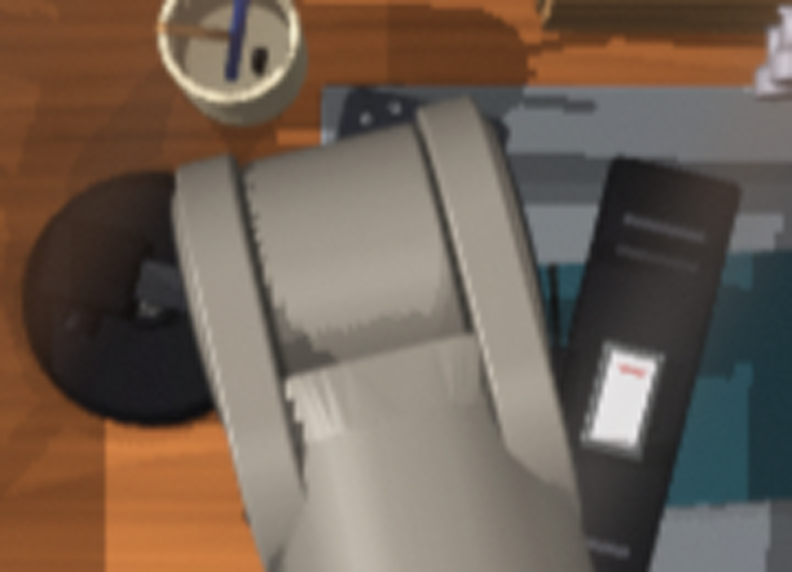

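View pics/s3.png

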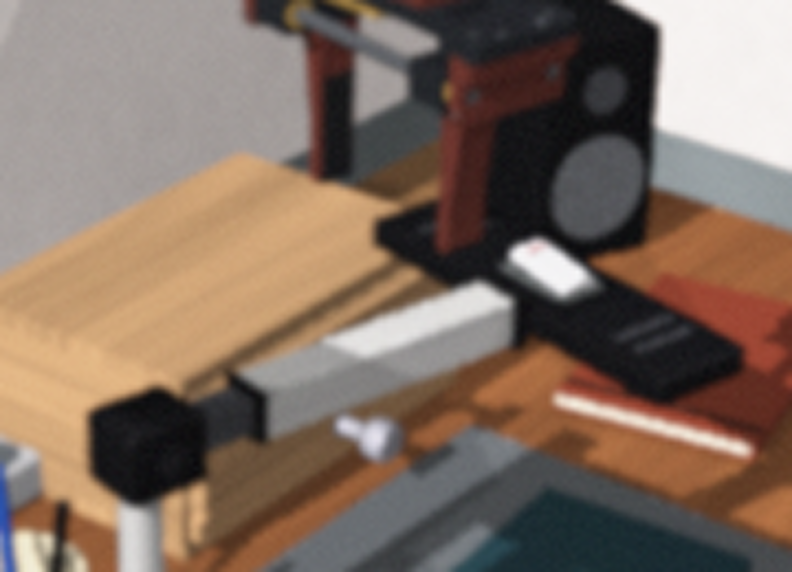

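Call:
jog_arm(deltas=[[[0.27,0.05,1.5,0,0,0,8.78],[0,0,1.8,0,0,0,8.78],[0,0,1.8,0,0,0,8.78],[0,0,1.8,0,0,0,8.78],[0,0,1.8,0,0,0,8.78],[0,0,1.5,0,0,0,8.78],[0,0,0,0,0,0,8.78]]])

```text
clock: 3.67
tcp_pos: [0.5497, -0.0002, 0.4197]
ee_rot: [-0.001, 0.787, 0.617, -0.002]
ft_force: [-0.4, -0.2, 0.1]
finger_gap: 0.0878
```

```bash
python3 v.py 4
```

```text
t 3.67 lampx,y,z mm [ 1.5770e+02 -2.8000e-01  4.1973e+02] Flamp [ 0.3  -0.35  0.07] gap 0.08777093785649576 psi err -0.0043 zax [-0.005 -0.001 -1.   ] M [-0.08 -0.08 -0.04]
```

View pics/s4.png

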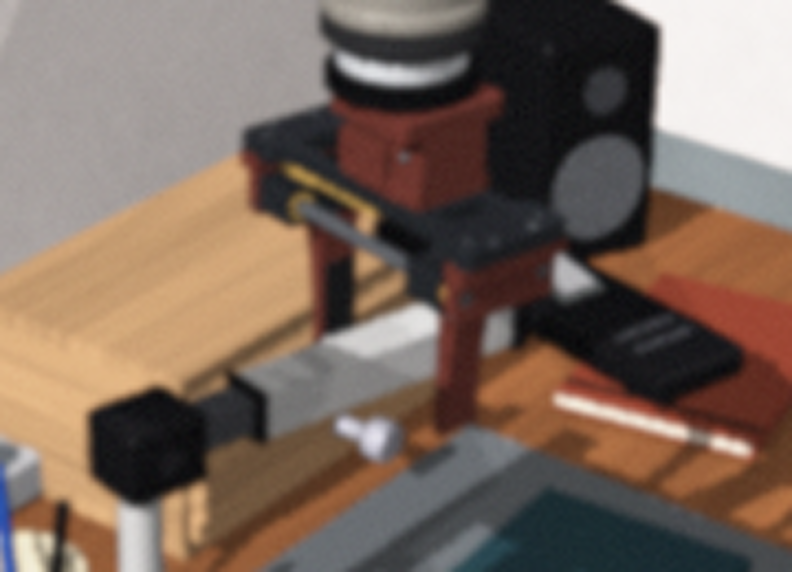

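Call:
jog_arm(deltas=[[[0,0,0,0,0,0,8.78],[0,0,0,0,0,0,8.78],[0,0,0,0,0,0,8.78]]])

```text
clock: 4.02
tcp_pos: [0.5511, 0.002, 0.4238]
ee_rot: [0.001, 0.786, 0.618, 0.001]
ft_force: [-0.6, 0.4, 0.1]
finger_gap: 0.0879
```

```bash
python3 -c "
from v import *
st();print(readout.sense()['dq'])"
```

```text
t 4.02 lampx,y,z mm [155.25   0.62 423.75] Flamp [-0.28 -0.73  0.1 ] gap 0.08794402299966354 psi err -0.0021 zax [ 0.002 -0.    -1.   ] M [-0.01 -0.    0.  ]
[-0.00285626  0.00234862 -0.00082173  0.00430987  0.00073816 -0.00205626
 -0.00028555]
```

Call:
jog_arm(deltas=[[[0.45,0,0,0,0,0,8.78],[0,0,0,0,0,0,8.78],[0,0,0,0,0,0,8.78]]])

```text
clock: 4.27
tcp_pos: [0.552, 0.007, 0.4229]
ee_rot: [0.0, 0.786, 0.618, 0.0]
ft_force: [-0.4, 0.2, -1.1]
finger_gap: 0.0879
```

Call:
jog_arm(deltas=[[[0,0,0,0,0,0,8.78]]])

```text
clock: 4.35
tcp_pos: [0.552, 0.0067, 0.4228]
ee_rot: [0.0, 0.786, 0.618, 0.0]
ft_force: [0.5, -0.9, -0.3]
finger_gap: 0.0876
```

```bash
python3 -c "
from v import *
st()"; python3 v.py 5
```

```text
t 4.35 lampx,y,z mm [1.5047e+02 3.5000e-01 4.2275e+02] Flamp [ 0.78  0.73 -0.28] gap 0.08760325948097801 psi err -0.0014 zax [ 0.  0. -1.] M [ 0.01 -0.02  0.01]
t 4.35 lampx,y,z mm [1.5047e+02 3.5000e-01 4.2275e+02] Flamp [ 0.78  0.73 -0.28] gap 0.08760325948097801 psi err -0.0014 zax [ 0.  0. -1.] M [ 0.01 -0.02  0.01]
```

View pics/s5.png

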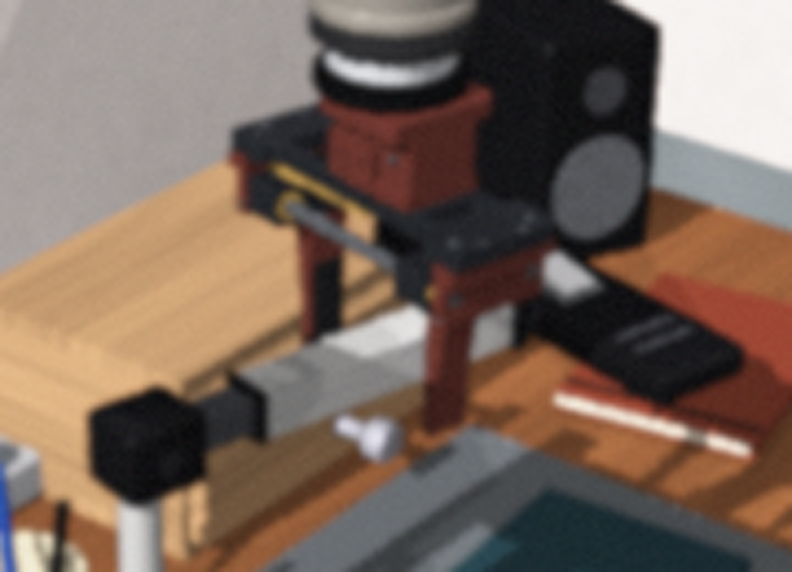

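Call:
jog_arm(deltas=[[[0,0,0,0,0,0,6],[0,0,0,0,0,0,5],[0,0,0,0,0,0,4],[0,0,0,0,0,0,3.5],[0,0,0,0,0,0,3],[0,0,0,0,0,0,2.5],[0,0,0,0,0,0,2],[0,0,0,0,0,0,2]]], squeeze=14)

```text
clock: 5.12
tcp_pos: [0.5519, 0.0064, 0.4226]
ee_rot: [0.0, 0.786, 0.618, -0.0]
ft_force: [-0.0, 0.7, -0.3]
finger_gap: 0.038
```

```bash
python3 -c "
from v import *
st()"
```

```text
t 5.12 lampx,y,z mm [1.5071e+02 3.7000e-01 4.2265e+02] Flamp [-0.65 -0.19 -0.32] gap 0.038005548578933034 psi err -0.0018 zax [-0. -0. -1.] M [-0.07 -0.02  0.05]
```

Call:
jog_arm(deltas=[[[0,0,0,0,0,0,2],[0,0,0,0,0,0,2],[0,0,0,0,0,0,2],[0,0,0,0,0,0,2],[0,0,0,0,0,0,2],[0,0,0,0,0,0,2]]])

```text
clock: 5.62
tcp_pos: [0.5526, 0.0061, 0.4228]
ee_rot: [0.001, 0.787, 0.618, 0.001]
ft_force: [4.9, 0.1, -3.1]
finger_gap: 0.0259
```

```bash
python3 -c "
from v import *
st()"
```

```text
t 5.62 lampx,y,z mm [150.84   1.06 422.83] Flamp [-1.23  4.7  -3.14] gap 0.025854976428046125 psi err -0.0023 zax [ 0.002  0.    -1.   ] M [-0.12 -1.07 -0.08]
```

Call:
jog_arm(deltas=[[[0,0.06,0,0,0,0,2],[-0.03,0,0,0,0,0,2],[-0.03,0,0,0,0,0,2],[-0.03,0,0,0,0,0,2],[-0.03,0,0,0,0,0,2]]])

```text
clock: 6.03
tcp_pos: [0.5526, 0.0058, 0.4228]
ee_rot: [-0.0, 0.786, 0.618, 0.001]
ft_force: [5.5, 2.8, -4.0]
finger_gap: 0.026
```

```bash
python3 -c "
from v import *
st()"
```

```text
t 6.03 lampx,y,z mm [151.19   1.18 422.84] Flamp [-4.06  4.7  -4.02] gap 0.026041593563218685 psi err -0.0013 zax [ 0.002  0.001 -1.   ] M [ 0.48 -1.31 -0.13]
```

Call:
jog_arm(deltas=[[[-0.03,0.03,0,0,0,0,2],[-0.03,0.03,0,0,0,0,2],[0,0,0,0,0,0,2]]])

```text
clock: 6.28
tcp_pos: [0.5527, 0.0056, 0.4228]
ee_rot: [-0.001, 0.786, 0.618, 0.001]
ft_force: [4.2, 3.4, -1.6]
finger_gap: 0.0257
```

```bash
python3 -c "
from v import *
st()"
```

```text
t 6.28 lampx,y,z mm [151.3    1.34 422.81] Flamp [-4.32  3.27 -1.64] gap 0.025702475354633814 psi err -0.0007 zax [ 0.001  0.002 -1.   ] M [ 0.54 -0.98 -0.21]
```

Call:
jog_arm(deltas=[[[-0.04,0.03,0,0,0,0,2],[-0.04,0.03,0,0,0,0,2],[-0.04,0,0,0,0,0,2]]])

```text
clock: 6.53
tcp_pos: [0.5527, 0.0043, 0.4228]
ee_rot: [-0.001, 0.786, 0.618, 0.0]
ft_force: [0.2, 5.2, 0.6]
finger_gap: 0.0256
```

```bash
python3 -c "
from v import *
st()"
```

```text
t 6.53 lampx,y,z mm [152.62   1.57 422.78] Flamp [-5.1  -1.03  0.59] gap 0.025568714625904994 psi err -0.0005 zax [-0.001  0.001 -1.   ] M [ 0.91 -0.21 -0.18]
```

Call:
jog_arm(deltas=[[[-0.04,0,0,0,0,0,2],[-0.04,0,0,0,0,0,2],[-0.04,0,0,0,0,0,2],[-0.04,0,0,0,0,0,2]]])

```text
clock: 6.87
tcp_pos: [0.5522, 0.0024, 0.4228]
ee_rot: [-0.001, 0.786, 0.618, 0.0]
ft_force: [-0.9, 6.5, 0.9]
finger_gap: 0.026
```

```bash
python3 -c "
from v import *
st()"
```

```text
t 6.87 lampx,y,z mm [154.56   1.58 422.77] Flamp [-6.13 -2.42  0.91] gap 0.025980367527151854 psi err -0.001 zax [-0.001  0.001 -1.   ] M [ 1.29 -0.07 -0.19]
```

Call:
jog_arm(deltas=[[[-0.05,-0.02,0,0,0,0,2],[-0.05,-0.02,0,0,0,0,2],[-0.05,0,0,0,0,0,2],[-0.05,0,0,0,0,0,2]]])

```text
clock: 7.2
tcp_pos: [0.5517, 0.0012, 0.4228]
ee_rot: [-0.001, 0.786, 0.618, 0.001]
ft_force: [2.2, 8.4, -1.6]
finger_gap: 0.026
```

```bash
python3 -c "
from v import *
st()"
```

```text
t 7.2 lampx,y,z mm [155.88   1.4  422.79] Flamp [-8.68  0.19 -1.56] gap 0.026006897720813382 psi err -0.0004 zax [ 0.001  0.002 -1.   ] M [ 1.66 -0.54 -0.2 ]
```

```bash
python3 v.py 6
```

```text
t 7.2 lampx,y,z mm [155.88   1.4  422.79] Flamp [-8.68  0.19 -1.56] gap 0.026006897720813382 psi err -0.0004 zax [ 0.001  0.002 -1.   ] M [ 1.66 -0.54 -0.2 ]
```

View pics/s6.png

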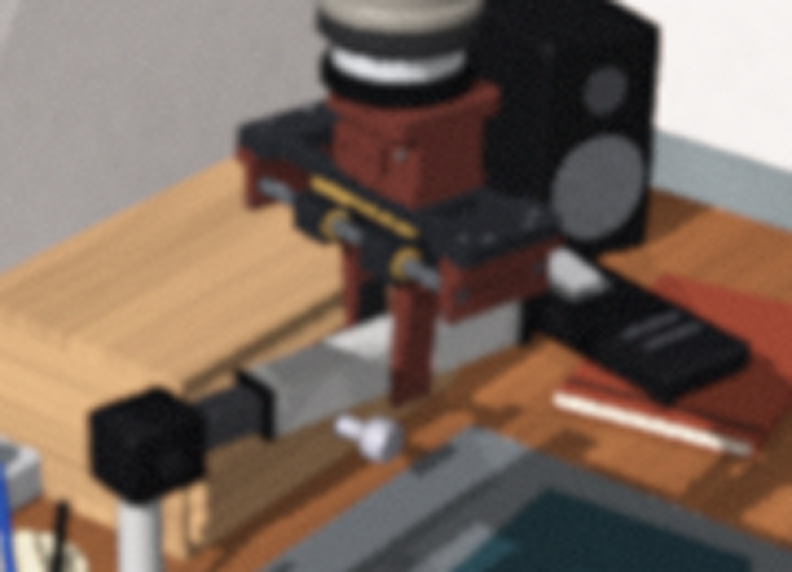

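View pics/t6.png

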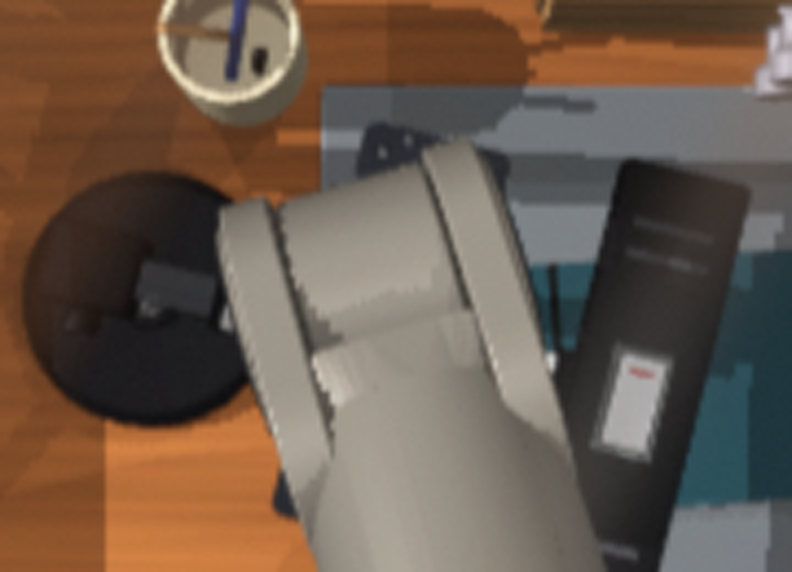

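Call:
jog_arm(deltas=[[[-0.02,0,0,0,0,0,2],[-0.02,0,0,0,0,0,2],[-0.02,0,0,0,0,0,2]]])

```text
clock: 7.55
tcp_pos: [0.5517, 0.0009, 0.4228]
ee_rot: [-0.001, 0.786, 0.618, 0.001]
ft_force: [3.2, 9.6, -1.2]
finger_gap: 0.026
```

```bash
python3 -c "
from v import *
st()"
```

```text
t 7.55 lampx,y,z mm [156.17   1.4  422.82] Flamp [-10.1    0.82  -1.18] gap 0.026046567639969674 psi err -0.0001 zax [ 0.001  0.003 -1.   ] M [ 1.77 -0.54 -0.14]
```

Call:
jog_arm(deltas=[[[0,0,0,0,0,0,2],[0,0,0,0,0,0,2],[0,0,0,0,0,0,2],[0,0,0,0,0,0,2]]])

```text
clock: 7.88
tcp_pos: [0.5517, 0.0009, 0.4228]
ee_rot: [-0.001, 0.786, 0.618, 0.001]
ft_force: [2.4, 8.1, -1.5]
finger_gap: 0.0259
```

```bash
python3 -c "
from v import *
st();T=cams.get_image('top');crop(T,330,195,90,65,8.8,'pics/t7.png')"
```

```text
t 7.88 lampx,y,z mm [156.16   1.4  422.76] Flamp [-8.47  0.37 -1.49] gap 0.02585880206126103 psi err -0.0001 zax [ 0.001  0.003 -1.   ] M [ 1.66 -0.51 -0.18]
```

View pics/t7.png

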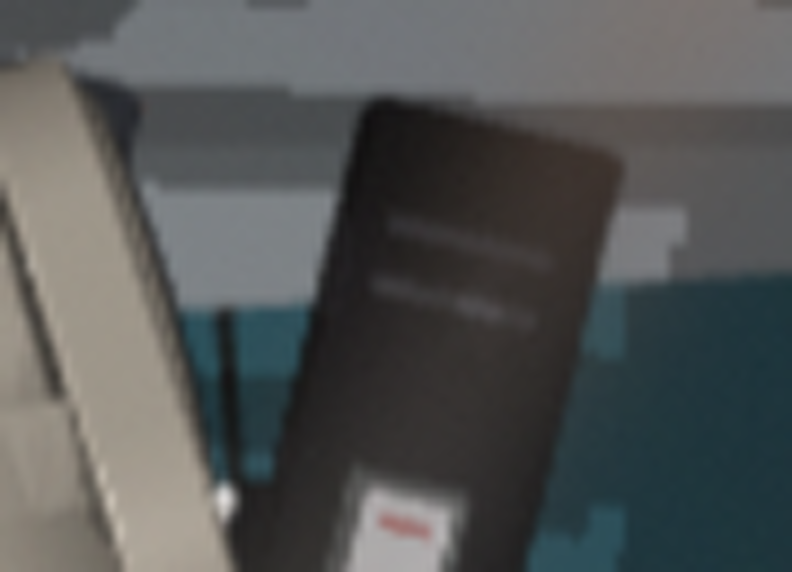

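Call:
jog_arm(deltas=[[[-0.02,0,0,0,0,0,2],[0,0,0,0,0,0,2],[-0.01,0,0,0,0,0,2],[0,0,0,0,0,0,2]]])

```text
clock: 8.27
tcp_pos: [0.5516, 0.0008, 0.4228]
ee_rot: [-0.001, 0.786, 0.618, 0.001]
ft_force: [3.9, 9.7, -1.3]
finger_gap: 0.026
```

```bash
python3 -c "
from v import *
st()"
```

```text
t 8.27 lampx,y,z mm [156.27   1.37 422.81] Flamp [-10.38   1.53  -1.34] gap 0.025959514827466428 psi err 0.0001 zax [ 0.001  0.003 -1.   ] M [ 1.82 -0.55 -0.18]
```

Call:
jog_arm(deltas=[[[-0.02,-0.02,0,0,0,0,2],[0,0,0,0,0,0,2],[0,0,0,0,0,0,2]]])

```text
clock: 8.52
tcp_pos: [0.5514, 0.0001, 0.4228]
ee_rot: [-0.001, 0.786, 0.618, 0.001]
ft_force: [1.9, 6.9, -1.0]
finger_gap: 0.0256
```

```bash
python3 -c "
from v import *
st()"
```

```text
t 8.52 lampx,y,z mm [156.97   1.33 422.79] Flamp [-7.19  0.19 -1.  ] gap 0.02560196783068034 psi err -0.0003 zax [ 0.001  0.002 -1.   ] M [ 1.32 -0.49 -0.14]
```

Call:
jog_arm(deltas=[[[-0.03,0,0,0,0,0,2],[-0.03,0,0,0,0,0,2],[0,0,0,0,0,0,2]]])

```text
clock: 8.77
tcp_pos: [0.5511, -0.0017, 0.4228]
ee_rot: [-0.0, 0.786, 0.618, 0.0]
ft_force: [-0.7, 3.3, 0.7]
finger_gap: 0.0258
```

```bash
python3 -c "
from v import *
st()"
```

```text
t 8.77 lampx,y,z mm [158.81   1.42 422.79] Flamp [-3.05 -1.47  0.69] gap 0.025845246185699843 psi err -0.0014 zax [-0.  0. -1.] M [ 0.94 -0.23 -0.09]
```

Call:
jog_arm(deltas=[[[-0.1,0,0,0,0,0,2],[-0.12,0,0,0,0,0,2],[-0.14,0,0,0,0,0,2],[-0.14,0,0,0,0,0,2],[-0.14,0,0,0,0,0,2],[-0.14,0,0,0,0,0,2],[-0.14,0,0,0,0,0,2],[-0.1,0,0,0,0,0,2]]])

```text
clock: 9.43
tcp_pos: [0.5486, -0.012, 0.4228]
ee_rot: [-0.0, 0.786, 0.618, -0.0]
ft_force: [-1.5, 4.2, 2.9]
finger_gap: 0.0256
```

```bash
python3 -c "
from v import *
st()"
```

```text
t 9.43 lampx,y,z mm [169.39   1.4  422.76] Flamp [-3.71 -2.4   2.94] gap 0.025626555302561138 psi err -0.0019 zax [-0. -0. -1.] M [ 1.01  0.03 -0.07]
```

Call:
jog_arm(deltas=[[[-0.14,-0.03,0,0,0,0,2],[-0.14,0,0,0,0,0,2],[-0.14,0,0,0,0,0,2],[-0.14,0,0,0,0,0,2],[-0.14,0,0,0,0,0,2],[-0.14,0,0,0,0,0,2],[-0.12,0,0,0,0,0,2],[-0.1,0,0,0,0,0,2]]])

```text
clock: 10.1
tcp_pos: [0.5459, -0.0223, 0.4228]
ee_rot: [0.0, 0.786, 0.618, 0.0]
ft_force: [-0.0, 4.9, 2.7]
finger_gap: 0.0258
```

```bash
python3 -c "
from v import *
st()"
```

```text
t 10.1 lampx,y,z mm [180.02   1.26 422.76] Flamp [-4.77 -1.17  2.73] gap 0.02579366591569591 psi err -0.002 zax [ 0. -0. -1.] M [ 1.   -0.09 -0.06]
```

Call:
jog_arm(deltas=[[[-0.06,0,0,0,0,0,2],[-0.06,0,0,0,0,0,2],[-0.06,0,0,0,0,0,2]]], squeeze=10)

```text
clock: 10.35
tcp_pos: [0.5455, -0.0238, 0.4227]
ee_rot: [0.0, 0.786, 0.618, 0.0]
ft_force: [-0.1, 3.6, 3.7]
finger_gap: 0.0262
```

Call:
jog_arm(deltas=[[[-0.06,0,0,0,0,0,2],[-0.06,0,0,0,0,0,2],[-0.04,0,0,0,0,0,2]]])

```text
clock: 10.6
tcp_pos: [0.5452, -0.0254, 0.4227]
ee_rot: [0.0, 0.786, 0.618, 0.0]
ft_force: [0.2, 5.2, 4.1]
finger_gap: 0.0259
```

```bash
python3 -c "
from v import *
st()"
```

```text
t 10.6 lampx,y,z mm [183.19   1.24 422.74] Flamp [-5.06 -1.03  4.1 ] gap 0.025850929528393463 psi err -0.0018 zax [ 0.  0. -1.] M [ 1.   -0.09 -0.08]
```

Call:
jog_arm(deltas=[[[-0.05,-0.02,-0.03,0,0,0,2],[-0.05,0,-0.03,0,0,0,2],[-0.05,0,0,0,0,0,2]]])

```text
clock: 10.85
tcp_pos: [0.5447, -0.0273, 0.4228]
ee_rot: [0.0, 0.786, 0.618, -0.0]
ft_force: [2.4, 2.6, -1.5]
finger_gap: 0.0259
```

Call:
jog_arm(deltas=[[[-0.05,0,0,0,0,0,2],[-0.05,0,0,0,0,0,2],[-0.02,0,0,0,0,0,2]]])

```text
clock: 11.1
tcp_pos: [0.5443, -0.0288, 0.4228]
ee_rot: [0.0, 0.787, 0.617, -0.0]
ft_force: [4.2, 2.0, -4.3]
finger_gap: 0.0256
```

```bash
python3 -c "
from v import *
st()"
```

```text
t 11.1 lampx,y,z mm [186.75   1.22 422.79] Flamp [-2.96  3.61 -4.26] gap 0.0256366565181261 psi err -0.0026 zax [-0.    -0.001 -1.   ] M [ 0.26 -1.08 -0.03]
```

Call:
jog_arm(deltas=[[[-0.05,0.02,0.03,0,0,0,2],[-0.05,0,0,0,0,0,2],[-0.02,0,0,0,0,0,2]]])

```text
clock: 11.35
tcp_pos: [0.5441, -0.0297, 0.4228]
ee_rot: [0.0, 0.787, 0.618, -0.0]
ft_force: [2.4, -0.5, -3.3]
finger_gap: 0.0259
```

```bash
python3 -c "
from v import *
st()"
```

```text
t 11.35 lampx,y,z mm [187.68   1.26 422.81] Flamp [-0.13  2.46 -3.27] gap 0.025929756912810183 psi err -0.0023 zax [-0.    -0.001 -1.   ] M [ 0.14 -0.85 -0.02]
```

Call:
jog_arm(deltas=[[[-0.04,0,0.02,0,0,0,2],[-0.04,0,0,0,0,0,2],[-0.02,0,0,0,0,0,2]]])

```text
clock: 11.6
tcp_pos: [0.5439, -0.0304, 0.4228]
ee_rot: [0.0, 0.786, 0.618, -0.0]
ft_force: [2.0, 0.3, -2.4]
finger_gap: 0.0256
```

```bash
python3 -c "
from v import *
st()"
```

```text
t 11.6 lampx,y,z mm [188.42   1.23 422.79] Flamp [-0.71  1.84 -2.38] gap 0.025588177981714533 psi err -0.0021 zax [-0. -0. -1.] M [ 0.02 -0.67 -0.03]
```

Call:
jog_arm(deltas=[[[-0.04,0,0.02,0,0,0,2],[-0.04,0,0,0,0,0,2],[-0.02,0,0,0,0,0,2]]])

```text
clock: 11.85
tcp_pos: [0.5437, -0.0314, 0.4228]
ee_rot: [0.0, 0.786, 0.618, -0.0]
ft_force: [1.7, 0.1, 0.4]
finger_gap: 0.0259
```

```bash
python3 -c "
from v import *
st()"; python3 v.py 8
```

```text
t 11.85 lampx,y,z mm [189.43   1.21 422.8 ] Flamp [-0.51  1.67  0.43] gap 0.02585677542037953 psi err -0.0022 zax [-0.    -0.001 -1.   ] M [-0.11 -0.31 -0.01]
t 11.85 lampx,y,z mm [189.43   1.21 422.8 ] Flamp [-0.51  1.67  0.43] gap 0.02585677542037953 psi err -0.0022 zax [-0.    -0.001 -1.   ] M [-0.11 -0.31 -0.01]
```

View pics/t8.png

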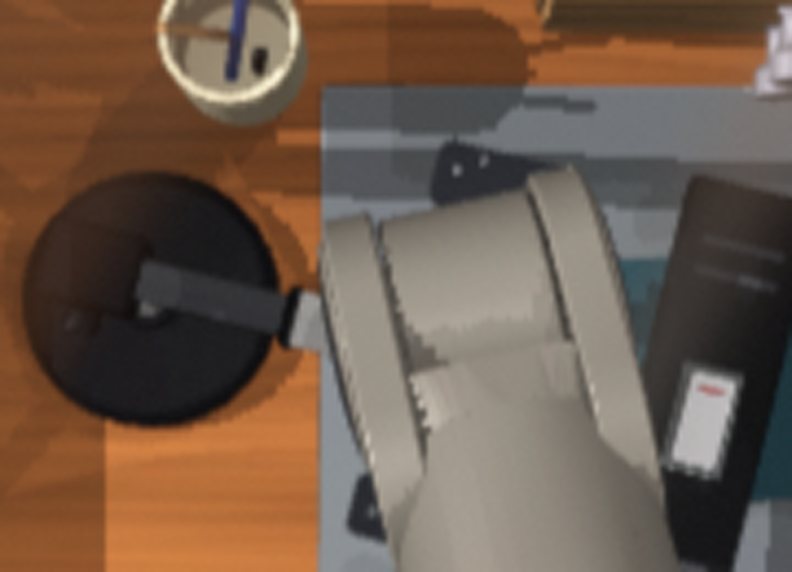

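View pics/s8.png

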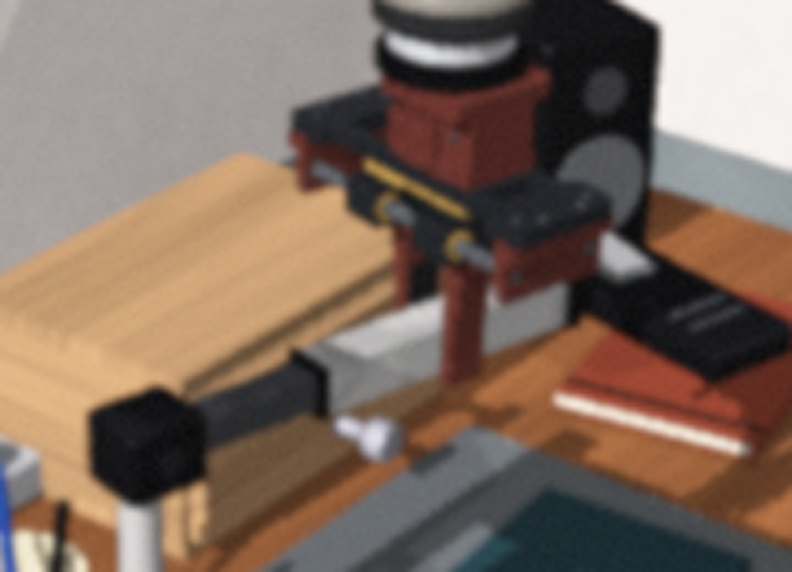

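Call:
jog_arm(deltas=[[[-0.05,0.0,0,0,0,0,2],[-0.05,0,0,0,0,0,2],[-0.03,0,0,0,0,0,2]]])

```text
clock: 12.2
tcp_pos: [0.5435, -0.0319, 0.4228]
ee_rot: [-0.0, 0.786, 0.618, 0.0]
ft_force: [2.0, 1.4, 2.0]
finger_gap: 0.0257
```

```bash
python3 -c "
from v import *
st()"
```

```text
t 12.2 lampx,y,z mm [189.99   1.17 422.78] Flamp [-1.78  1.62  2.05] gap 0.025699054489282867 psi err -0.0014 zax [ 0.     0.001 -1.   ] M [ 0.24 -0.3  -0.13]
```

Call:
jog_arm(deltas=[[[-0.04,0.0,-0.01,0,0,0,2],[-0.02,0,0,0,0,0,2],[0,0,0,0,0,0,2]]])

```text
clock: 12.45
tcp_pos: [0.5433, -0.0326, 0.4228]
ee_rot: [-0.0, 0.786, 0.618, 0.0]
ft_force: [2.2, 1.3, 1.7]
finger_gap: 0.0257
```

```bash
python3 -c "
from v import *
st()"
```

```text
t 12.45 lampx,y,z mm [190.67   1.16 422.77] Flamp [-1.81  1.8   1.75] gap 0.025706689821007166 psi err -0.0014 zax [ 0.  0. -1.] M [ 0.32 -0.35 -0.04]
```

Still sliding at about 2 N. I'll keep feeling.

Call:
jog_arm(deltas=[[[-0.05,0,0,0,0,0,2],[-0.05,0,0,0,0,0,2],[-0.03,0,0,0,0,0,2]]])

```text
clock: 12.7
tcp_pos: [0.543, -0.0341, 0.4227]
ee_rot: [-0.0, 0.786, 0.618, 0.0]
ft_force: [1.6, 2.7, 2.9]
finger_gap: 0.0261
```

```bash
python3 -c "
from v import *
st()"
```

```text
t 12.7 lampx,y,z mm [192.25   1.18 422.74] Flamp [-2.97  0.9   2.9 ] gap 0.026149659544449023 psi err -0.0017 zax [ 0.  0. -1.] M [ 0.47 -0.33 -0.05]
```

Call:
jog_arm(deltas=[[[-0.05,0,-0.02,0,0,0,2],[-0.05,0,0,0,0,0,2],[-0.03,0,0,0,0,0,2]]])

```text
clock: 12.95
tcp_pos: [0.5428, -0.0347, 0.4228]
ee_rot: [-0.0, 0.786, 0.618, 0.001]
ft_force: [3.6, 4.8, 0.6]
finger_gap: 0.0263
```

```bash
python3 -c "
from v import *
st()"
```

```text
t 12.95 lampx,y,z mm [192.88   1.15 422.77] Flamp [-5.52  2.33  0.6 ] gap 0.026288230905117012 psi err -0.0011 zax [ 0.001  0.001 -1.   ] M [ 0.98 -0.75 -0.17]
```

Call:
jog_arm(deltas=[[[-0.02,0,0,0,0,0,2],[-0.01,0,0,0,0,0,2],[0,0,0,0,0,0,2]]])

```text
clock: 13.2
tcp_pos: [0.5428, -0.0348, 0.4228]
ee_rot: [-0.0, 0.786, 0.618, 0.001]
ft_force: [3.1, 5.0, -0.8]
finger_gap: 0.0261
```

```bash
python3 -c "
from v import *
st()"
```

```text
t 13.2 lampx,y,z mm [192.97   1.14 422.78] Flamp [-5.57  1.84 -0.76] gap 0.02606269447331401 psi err -0.0009 zax [ 0.001  0.002 -1.   ] M [ 0.95 -0.71 -0.14]
```

Call:
jog_arm(deltas=[[[-0.02,0,0,0,0,0,2],[-0.02,0,0,0,0,0,2],[0,0,0,0,0,0,2]]])

```text
clock: 13.45
tcp_pos: [0.5427, -0.035, 0.4228]
ee_rot: [-0.001, 0.786, 0.618, 0.001]
ft_force: [3.1, 5.6, -0.1]
finger_gap: 0.0259
```

```bash
python3 -c "
from v import *
st()"
```

```text
t 13.45 lampx,y,z mm [193.14   1.12 422.78] Flamp [-6.21  1.7  -0.1 ] gap 0.025907675802452654 psi err -0.0007 zax [ 0.001  0.002 -1.   ] M [ 1.07 -0.75 -0.1 ]
```

Call:
jog_arm(deltas=[[[-0.03,0,0,0,0,0,2],[-0.02,0,0,0,0,0,2],[0,0,0,0,0,0,2],[0,0,0,0,0,0,2]]])

```text
clock: 13.78
tcp_pos: [0.5427, -0.0352, 0.4228]
ee_rot: [-0.001, 0.786, 0.618, 0.001]
ft_force: [4.5, 6.2, -0.9]
finger_gap: 0.0258
```

```bash
python3 -c "
from v import *
st();T=cams.get_image('top');crop(T,330,195,90,65,8.8,'pics/t9.png')"
```

```text
t 13.78 lampx,y,z mm [193.32   1.12 422.79] Flamp [-7.07  2.91 -0.88] gap 0.025773798101178844 psi err -0.0003 zax [ 0.001  0.002 -1.   ] M [ 1.26 -0.84 -0.12]
```

View pics/t9.png

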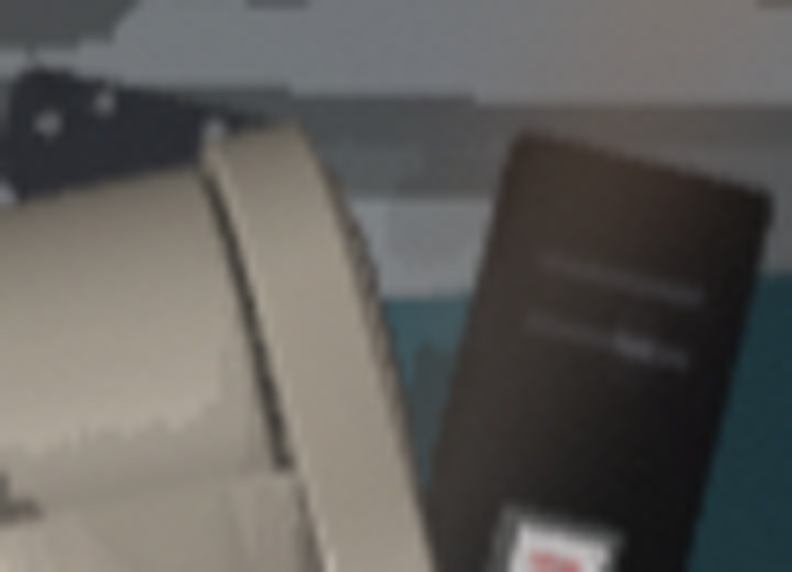

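Call:
jog_arm(deltas=[[[-0.03,0,0,0,0,0,2],[-0.03,0,0,0,0,0,2],[-0.02,0,0,0,0,0,2],[0,0,0,0,0,0,2],[0,0,0,0,0,0,2],[0,0,0,0,0,0,2]]])

```text
clock: 14.33
tcp_pos: [0.5425, -0.0354, 0.4228]
ee_rot: [-0.001, 0.786, 0.619, 0.001]
ft_force: [4.7, 7.6, -1.7]
finger_gap: 0.0261
```

```bash
python3 -c "
from v import *
st()"
```

```text
t 14.33 lampx,y,z mm [193.62   1.08 422.78] Flamp [-8.54  2.8  -1.71] gap 0.02609846174087981 psi err 0.0003 zax [ 0.001  0.003 -1.   ] M [ 1.55 -1.   -0.09]
```

Call:
jog_arm(deltas=[[[-0.03,0,0,0,0,0,2],[-0.02,0,0,0,0,0,2],[0,0,0,0,0,0,2],[0,0,0,0,0,0,2],[0,0,0,0,0,0,2],[0,0,0,0,0,0,2]]])

```text
clock: 14.83
tcp_pos: [0.5425, -0.0357, 0.4228]
ee_rot: [-0.001, 0.786, 0.619, 0.002]
ft_force: [6.1, 9.0, -1.2]
finger_gap: 0.0259
```

```bash
python3 -c "
from v import *
st()"
```

```text
t 14.83 lampx,y,z mm [193.82   1.1  422.79] Flamp [-10.18   3.79  -1.22] gap 0.025903527879192863 psi err 0.0006 zax [ 0.002  0.004 -1.   ] M [ 1.76 -1.05 -0.11]
```

Call:
jog_arm(deltas=[[[0.06,0,0,0,0,0,2],[0.06,0,0,0,0,0,2],[0.06,-0.03,0,0,0,0,2],[0.04,-0.03,0,0,0,0,2],[0,0,0,0,0,0,2]]])

```text
clock: 15.25
tcp_pos: [0.5425, -0.0351, 0.4228]
ee_rot: [0.0, 0.786, 0.618, 0.001]
ft_force: [5.7, 5.1, -1.6]
finger_gap: 0.0261
```

```bash
python3 -c "
from v import *
st()"
```

```text
t 15.25 lampx,y,z mm [193.26   0.93 422.78] Flamp [-6.32  4.3  -1.65] gap 0.0260796573568055 psi err -0.0011 zax [ 0.002  0.001 -1.   ] M [ 0.84 -1.07 -0.02]
```

Call:
jog_arm(deltas=[[[0.05,0.03,0,0,0,0,2.6],[0,0,0,0,0,0,3],[0,0,0,0,0,0,4],[0,0,0,0,0,0,6],[0,0,0,0,0,0,7],[0,0,0,0,0,0,7],[0,0,0,0,0,0,7]]])

```text
clock: 15.83
tcp_pos: [0.5423, -0.0354, 0.4228]
ee_rot: [-0.0, 0.786, 0.618, -0.0]
ft_force: [-0.5, 0.6, -0.0]
finger_gap: 0.0599
```

```bash
python3 -c "
from v import *
st()"
```

```text
t 15.83 lampx,y,z mm [193.65   0.83 422.77] Flamp [-0.46 -0.62 -0.01] gap 0.059929291903176786 psi err -0.0021 zax [-0. -0. -1.] M [-0.07 -0.09  0.01]
```

Call:
jog_arm(deltas=[[[0,0,-1.5,0,0,0,7],[0,0,-2,0,0,0,6],[0,0,-2,0,0,0,4],[0,0,-2,0,0,0,2],[-3,-1,-1.5,0,0,0,0],[-3,-2,0,0,0,0,0],[-3,-2,0,0,0,0,0],[-3,-1,0,0,0,0,0]]])

```text
clock: 16.5
tcp_pos: [0.4537, -0.138, 0.5132]
ee_rot: [0.0, 0.786, 0.618, -0.0]
ft_force: [0.5, 0.0, -0.2]
finger_gap: 0.0268
```

Call:
jog_arm(deltas=[[[-3,0,0,0,0,0,0],[-3,0,0,0,0,0,0],[-3,0,0,0,0,0,0],[-3,0,0,0,0,0,0],[0,0,0,0,0,0,0]]])

```text
clock: 16.92
tcp_pos: [0.4249, -0.2601, 0.5125]
ee_rot: [0.0, 0.789, 0.614, -0.001]
ft_force: [-0.3, -0.7, -0.7]
finger_gap: 0.0004
```

```bash
python3 -c "
from v import *
st();T=cams.get_image('top');crop(T,240,195,180,130,4.4,'pics/t10.png');crop(cams.get_image('side'),240,130,180,130,4.4,'pics/s10.png')"
```

```text
t 16.92 lampx,y,z mm [439.66 -60.49 512.54] Flamp [ 0.77 -0.14 -0.72] gap 0.00043167208273006306 psi err -0.0106 zax [-0.001 -0.002 -1.   ] M [-0.05 -0.06 -0.04]
```

View pics/t10.png

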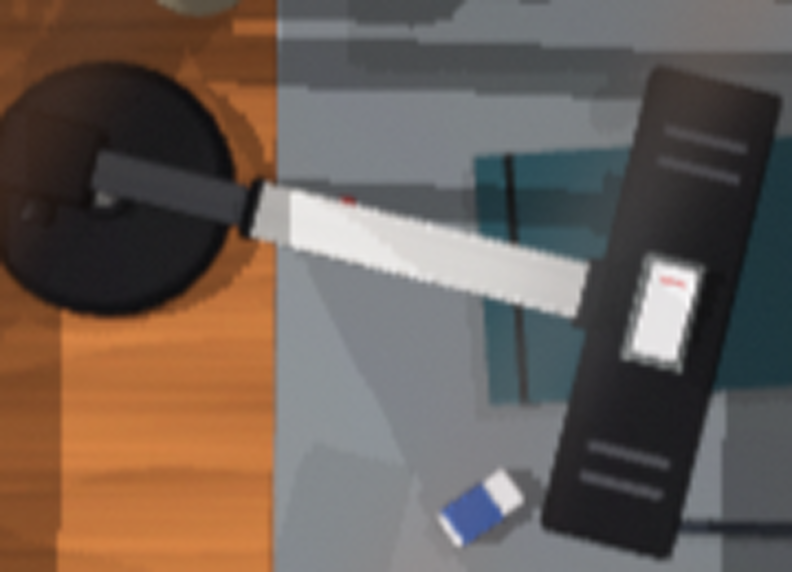

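View pics/s10.png

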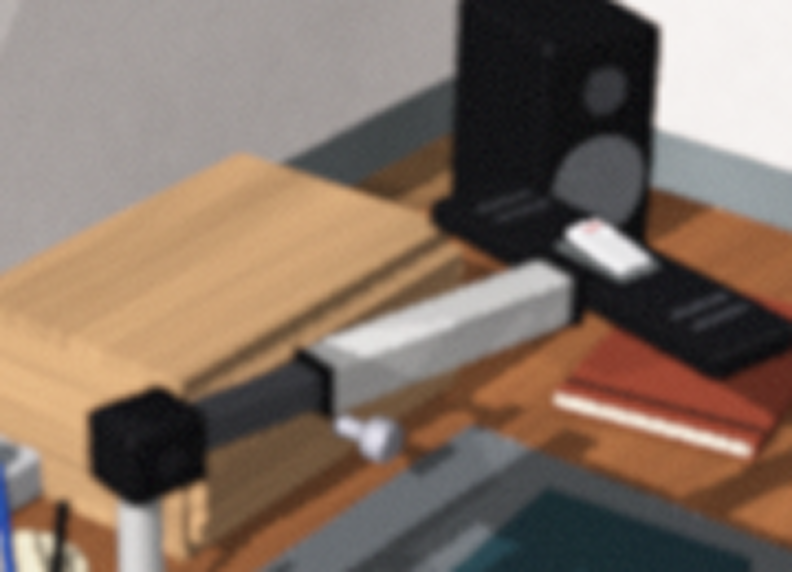

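```bash
python3 -c "
from v import *
T=cams.get_image('top');a=p[2];ca,sa=np.cos(a),np.sin(a)
for c,z in(((664,313),.2765),((672,281),.280),((653,254),.28),((703,265),.28),((622,358),.2745),((682,370),.2745)):
  u=((c[0]+.5)/4.4-.5+240,(c[1]+.5)/4.4-.5+195);d=atz(T,u,z)[:2]-p[:2];print(1e3*d@[ca,sa],1e3*d@[-sa,ca])
"
```

```text
309.1988738869058 -1.904496072020791
308.9069097534395 13.569666200479269
297.23358033360324 23.837758232900455
321.3462365163654 24.436223027400345
295.11184739933526 -27.35672440645932
324.00064425637385 -26.043408497523174
```

Call:
jog_arm(deltas=[[[2.6,1.6,0,0,0,0,0],[2.6,1.7,0,0,0,0,0],[2.6,1.7,0,0,0,0,0],[2.6,1.7,0,0,0,0,0],[2.6,1.6,0,0,0,0,0],[0,0,0,0,0,0,0],[0,0,0,0,0,0,0],[0,0,0,0,0,0,0]]])

```text
clock: 17.73
tcp_pos: [0.5386, -0.1467, 0.5128]
ee_rot: [-0.0, 0.786, 0.618, -0.0]
ft_force: [0.4, 0.4, 0.4]
finger_gap: 0.0003
```

```bash
python3 -c "
from v import *
st()"
```

```text
t 17.73 lampx,y,z mm [302.69  23.37 512.76] Flamp [-0.53  0.27  0.37] gap 0.0003010291505762383 psi err -0.0 zax [-0.001 -0.    -1.   ] M [-0.04 -0.03  0.02]
```

Call:
jog_arm(deltas=[[[-0.65,0,0.7,0,0,0,0],[0,0,1,0,0,0,0],[0,0,1,0,0,0,0],[0,0,1,0,0,0,0],[0,0,0.6,0,0,0,0],[0,0,0,0,0,0,0],[0,0,0,0,0,0,0]]])

```text
clock: 18.32
tcp_pos: [0.5371, -0.1539, 0.4693]
ee_rot: [-0.0, 0.786, 0.618, -0.0]
ft_force: [0.4, -0.6, 0.2]
finger_gap: 0.0006
```

```bash
python3 -c "
from v import *
st();crop(cams.get_image('side'),300,130,120,90,6.6,'pics/s11.png')"
```

```text
t 18.32 lampx,y,z mm [310.    23.6  469.35] Flamp [0.5  0.5  0.19] gap 0.0005586360439324178 psi err -0.0018 zax [-0.001  0.    -1.   ] M [-0.06 -0.06  0.04]
```

View pics/s11.png

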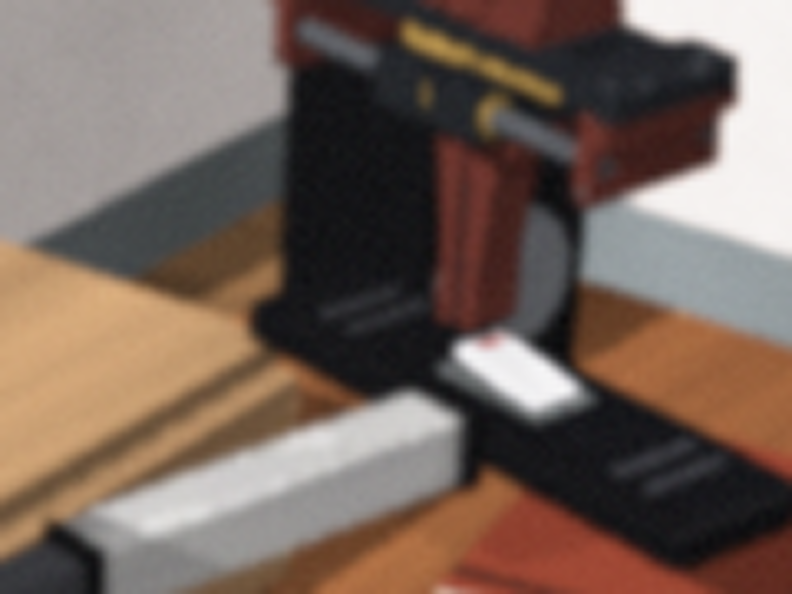

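Call:
jog_arm(deltas=[[[0,-0.5,0,0,0,0,0],[0,0,0.3,0,0,0,0],[0,0,0.2,0,0,0,0],[0,0,0.2,0,0,0,0],[0,0,0.1,0,0,0,0],[0,0,0,0,0,0,0]]])

```text
clock: 18.87
tcp_pos: [0.5325, -0.1527, 0.4619]
ee_rot: [0.0, 0.786, 0.618, 0.0]
ft_force: [0.5, 0.2, 0.2]
finger_gap: 0.0
```

```bash
python3 -c "
from v import *
st()"
```

```text
t 18.87 lampx,y,z mm [309.93  18.84 461.91] Flamp [-0.32  0.47  0.19] gap 4.483723460855279e-05 psi err -0.0018 zax [ 0. -0. -1.] M [-0.09 -0.11 -0.05]
```

Call:
jog_arm(deltas=[[[0,0,0.1,0,0,0,0],[0,0,0.1,0,0,0,0],[0,0,0.1,0,0,0,0],[0,0,0,0,0,0,0]]])

```text
clock: 19.2
tcp_pos: [0.5327, -0.1527, 0.4591]
ee_rot: [0.001, 0.786, 0.618, 0.0]
ft_force: [1.7, -0.8, 2.2]
finger_gap: 0.0007
```

```bash
python3 -c "
from v import *
st()"
```

```text
t 19.2 lampx,y,z mm [309.93  19.05 459.14] Flamp [0.39 1.81 2.2 ] gap 0.0006801025682558614 psi err -0.0018 zax [ 0.001 -0.    -1.   ] M [-0.13 -0.43  0.02]
```

Contact at about 2 N; continuing down.

Call:
jog_arm(deltas=[[[0,0,0.08,0,0,0,0],[0,0,0.08,0,0,0,0],[0,0,0,0,0,0,0]]])

```text
clock: 19.45
tcp_pos: [0.5327, -0.1527, 0.4578]
ee_rot: [0.001, 0.786, 0.618, 0.001]
ft_force: [2.3, -0.9, 3.7]
finger_gap: 0.0006
```

```bash
python3 -c "
from v import *
st()"
```

```text
t 19.45 lampx,y,z mm [309.94  19.06 457.76] Flamp [0.3  2.47 3.66] gap 0.0005756409220451875 psi err -0.0019 zax [ 0.002 -0.    -1.   ] M [-0.22 -0.64 -0.03]
```

Call:
jog_arm(deltas=[[[0,0,0.08,0,0,0,0],[0,0,0.08,0,0,0,0],[0,0,0,0,0,0,0]]])

```text
clock: 19.7
tcp_pos: [0.5327, -0.1526, 0.4575]
ee_rot: [0.001, 0.786, 0.618, 0.001]
ft_force: [-0.6, 0.4, 11.7]
finger_gap: 0.0008
```

```bash
python3 -c "
from v import *
st()"
```

```text
t 19.7 lampx,y,z mm [309.78  19.06 457.48] Flamp [-0.28 -0.65 11.73] gap 0.0007760616773096771 psi err -0.0019 zax [ 0.002 -0.001 -1.   ] M [-0.13  0.12 -0.  ]
```

Call:
jog_arm(deltas=[[[0,0,0.03,0,0,0,0],[0,0,0,0,0,0,0],[0,0,-0.3,0,0,0,0],[0,0,-0.8,0,0,0,0],[0,0,-1.5,0,0,0,0],[0,0,-2,0,0,0,0],[-2,-2,-2,0,0,0,0],[-3,-3,0,0,0,0,0]]])

```text
clock: 20.37
tcp_pos: [0.4744, -0.1868, 0.5244]
ee_rot: [0.001, 0.784, 0.62, 0.002]
ft_force: [0.9, -1.2, 0.4]
finger_gap: 0.0005
```

Call:
jog_arm(deltas=[[[-3,-2,0,0,0,0,0],[-3,0,0,0,0,0,0],[-3,0,0,0,0,0,0],[-3,0,0,0,0,0,0],[0,0,0,0,0,0,0],[0,0,0,0,0,0,0]]])

```text
clock: 20.87
tcp_pos: [0.4237, -0.3023, 0.5206]
ee_rot: [-0.001, 0.788, 0.616, -0.0]
ft_force: [-0.5, 1.0, 0.6]
finger_gap: 0.0006
```

```bash
python3 -c "
from v import *
st();T=cams.get_image('top');crop(T,240,195,180,130,4.4,'pics/t12.png');S=cams.get_image('side');crop(S,300,130,120,90,6.6,'pics/s12.png');cv2.imwrite('pics/tf.png',T['image'][:,:,::-1])"
```

```text
t 20.87 lampx,y,z mm [480.9  -51.8  520.62] Flamp [-0.87 -0.72  0.58] gap 0.0006301995548754066 psi err -0.0055 zax [-0.002  0.001 -1.   ] M [ 0.02 -0.11 -0.05]
```

View pics/s12.png

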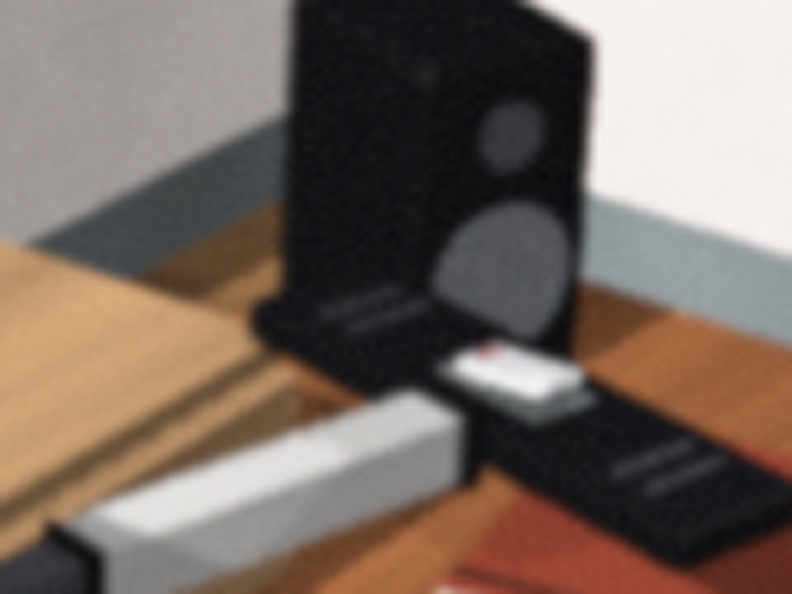

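View pics/t12.png

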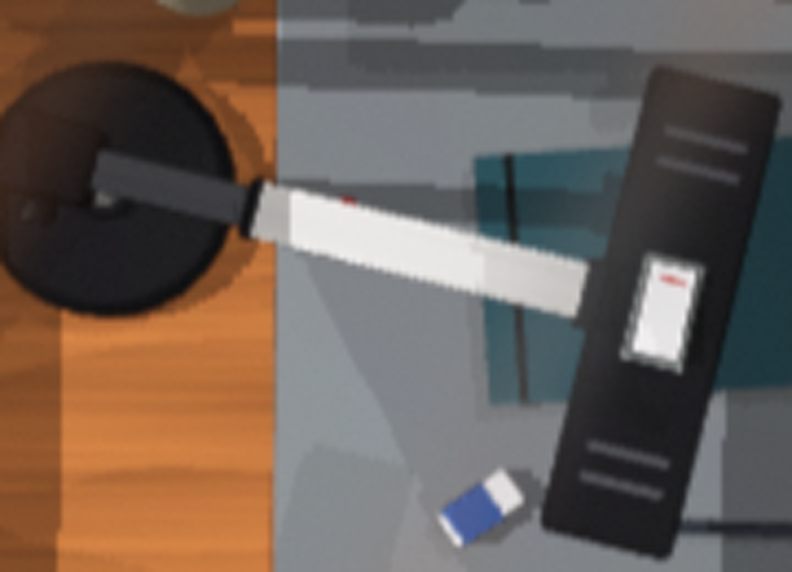

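View pics/tf.png

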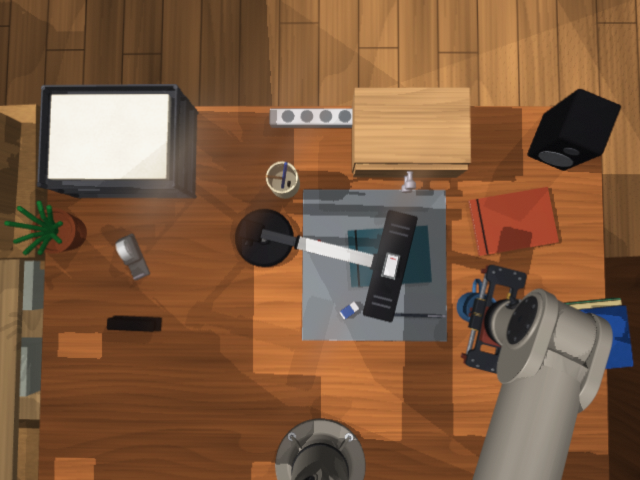

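```bash
python3 - <<'E'
from v import *
S=cams.get_image('side');a=p[2];c,s=np.cos(a),np.sin(a)
out=[]
for th in(.24-.15,.30-.15):
    im=cv2.resize(S["image"][160:210,355:405,::-1],None,fx=8,fy=8,interpolation=cv2.INTER_CUBIC)
    V=[];
    for x in(.2985,.3205):
        for y in(-.022,.022):
            for z in(-.003,.003):
                yy=y*np.cos(th)+z*np.sin(th);zz=-y*np.sin(th)+z*np.cos(th)
                V.append((p[0]+x*c-yy*s,p[1]+x*s+yy*c,.2745+zz))
    uv=(proj(S,V)-(355,160)+.5)*8-.5
    for i in range(8):
        for j in range(i):
            if bin(i^j).count('1')==1: cv2.line(im,tuple(map(int,uv[i])),tuple(map(int,uv[j])),(0,255,0),1)
    out.append(im)
cv2.imwrite('pics/r.png',np.hstack(out))
E
```

```text
(no output)
```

View pics/r.png

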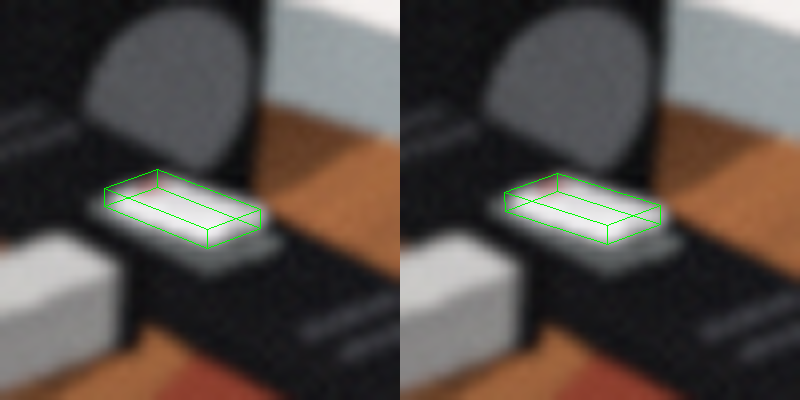

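Call:
jog_arm(deltas=[[[0,0,0,0,0,0,0],[0,0,0,0,0,0,0],[0,0,0,0,0,0,0]]])

```text
clock: 21.27
tcp_pos: [0.425, -0.3001, 0.5214]
ee_rot: [-0.0, 0.786, 0.618, 0.0]
ft_force: [1.3, 0.1, -0.4]
finger_gap: 0.0004
```

```bash
python3 -c "
from v import *
st()
from rig import workorder
print(workorder.sign_off())"
```

```text
t 21.27 lampx,y,z mm [478.47 -50.98 521.43] Flamp [-0.44  1.19 -0.4 ] gap 0.0003827603465824565 psi err -0.0005 zax [ 0.  0. -1.] M [-0.03 -0.01 -0.03]
the job is handed in; nothing more can be done
None
```

I extended the lamp into its next hole, tugged it to prove the lock, switched it on and handed the job in at 21.3 s. No verdict was reported.

- **Pulling out:** I pinched the tube at the button with 14 N, which pressed the button flush. Camming it under the wall took about 10 N at the wrist, above the 4 to 8 N given even after about 2 N of tube friction. The tube then slid at 5 N or less and came to a hard stop about 42 mm out.
- **Lock:** I held an outward tug of 8.5 to 10 N at the wrist for about 0.9 s, so roughly 6.5 to 8 N on the button. That button figure is worked out from the wrist force and the stated friction, not measured. After I let go, the top picture shows the red button out and the lamp head about 41 mm further from the post.
- **Switch:** I pressed the rocker's raised half until it stopped, at about 12 N. The side picture shows it tilted the other way, but the overlay was a few pixels off, so "fully on" rests mainly on feeling the stop.
- **Rest of the desk:** In the last top picture the other items look where they were, but the arm partly covers the mug. The arm is clear and touching nothing.

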